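Roll the brass bar into the V-block and bring it up to the end stop

ROBOT

A 6-joint arm with a two-finger parallel gripper is mounted at the origin on the work surface. World frame = base frame: x ahead of the robot, y to its left, z up, the work surface at z = 0. Lengths are in m, angles in rad, forces in N, time in s.
With the tool pointing down it reaches from about 0.25 to 0.725 m from the base axis. Payload 4 kg.
Tool frame: the origin (TCP) lies midway between the tips of the shut fingers; the grasp point (between the pads) lies 19 mm behind it; z points along the fingers, y is the line along which they close (so a half turn about z gives the same grasp; the last joint's range is limited). The gripper opens to 85 mm and grips with 20 to 120 N. Pads are 22 mm wide; open, the fingers measure 114 mm over their backs; the gripper's body (76 mm by 85 mm) begins 54 mm behind the grasp point. The pads swing forward as they close: fully open they stand 13 mm farther back than shut.
Start: joints at [-1.292, 0.241, 0.005, 1.335, 0, 1.571], TCP at [0.138, -0.481, 0.231] pointing down, gripper open.
Joint ranges: [-2.72, 2.72], [-1.05, 1.87], [-1.09, 1.28], [-1.99, 2.15], [-1.42, 1.44], [-3.14, 3.14]. Speed limits (rad/s): [2.79, 2.79, 3.14, 3.14, 3.14, 3.14].

INTERFACE

Orientations are given as a unit quaternion [x, y, z, w].
In Python, from workcell import monitor, vision, job gives the robot as it stands.
- The arm moves only by the tool move_arm, never from a script. Its argument "moves" is a list that holds one entry, the list of rows, each a list of 5 numbers: the shift along the world's x, y, z in m, then the turn about the world's z in degrees, then the opening in per cent of the stroke, from 0 (shut) to 100 (fully open). In form: [[[x, y, z, turn, gripper], ...]]. A call has 1 to 5 rows; each row is the pose to reach, as a shift and turn from the pose commanded when the call began; what a row does not reach only later rows make up. A row lasts 1/8 s, in which the tool goes at most 62.5 mm and 10.7 degrees, less where a joint would pass 70% of its speed; a pose out of reach is approached as far as the arm can. A call with a gripper value outside its range is refused whole. The fingers move at their own pace and stop on an object; the grip force is fixed at half the most. Time passes only in rows, so rows that repeat a pose let the fingers close. It gives the time, the measured TCP pose, the force, the opening and the grip force at its end, in the units of the state.
- monitor.get_obs(): the state, without advancing time (a new reading comes with each control period).
- vision.camera(name): name is "side" or "top"; returns a dict with "color" (400x640x3 uint8, red, green, blue), "camera_matrix" (3x3 intrinsics, pixels), "k1" (the pictures are not rectified: a ray, as slopes to the right and down, at radius r is drawn at 1 + k1 r^2 times it, then the intrinsics apply), "eye" and "attitude" of the camera in the world. Camera axes: x right, y up, looking along -z (the intrinsics and any distortion apply to the point x, -y, -z); pixel columns grow to the right and rows downward; lengths in m; the calibration is good to about 2 mm. A picture is of the moment at which its call begins. There is no depth.
- job.job_done(): hands the job in; it is judged then, once.
The state is a dict: "clock": time; "joint_pos": joint angles; "joint_vel": joint speeds; "tau": joint torques, N m; "eef_pos": TCP position; "tool_rot": TCP orientation; "ft_force": force on the tool from outside, world axes, zero at the start; "ft_torque": the same for the moment, N m; "grip_width": finger opening in m; "grasp_force": force on a finger pad.
Only numpy, scipy, OpenCV 4.12 (cv2) and the standard library are available. Lean on these libraries where they do the work, as an engineer would, in place of code of your own. Each camera call takes 0.05 s, during which the arm holds its last target. There are 200 camera calls.

TASK

On the watchmaker's bench, roll the round brass bar lying in front of the steel V-block up the block's ramp, pushing it by its side, until it drops into the V groove. Then push it endways along the groove until its end touches the end stop, and leave it resting there. Only push with the fingers: never grip, lift or tip the bar up, and leave the other things on the bench where they are.

Things in the scene. Friction and masses are not known exactly. Their poses are not given: they have to be found in the camera images.
- bar: solid round bar of polished, slippery brass (friction about 0.35; sliding it along the groove takes 2 to 4 N), 30 mm in diameter, 120 mm long, about 0.7 kg, lying on the bench in front of the ramp and free to roll. Origin at its centre, on its axis (15 mm above the bench at the start); its y axis runs along the bar (the x and z axes turn as it rolls). It starts up to 15 degrees askew to the groove.
- vblock: steel V-block fixed to the bench, 112 mm (x) by 110 mm (y), its lead-in ramp on the -x side, facing the robot. Origin at bench level under the middle of the groove, which runs along its y axis. A bar seated in the groove has its axis at x = 0, z = 19.3 mm in this frame; when it touches the end stop its centre is at y = -5 mm and its other end sticks out 10 mm past the open end of the groove.
- ramp_lip (a point): middle of the flat lip between ramp and groove, 10 mm above the bench, at block x = -15 mm. The ramp rises to here from bench level at block x = -64 mm. Just past the lip the 120 degree V goes down to its bottom at block x = 0, 2 mm above the bench, then up to x = 21 mm, where a flat top 14 mm high runs to x = 48 mm.
- stop_face (a point): point on the face of the end stop, at the height of the seated bar's axis (19.3 mm): an upright steel plate 36 mm wide, 34 mm tall and 10 mm thick at the +y end of the groove, its face at block y = +55 mm. The groove's other end, at block y = -55 mm, is open.
- loupe: black eyeglass loupe standing on its wide end, 34 mm across, 34 mm tall; origin under its centre; to be left alone
- stub: short brass stub standing upright, 32 mm across, 35 mm tall; origin under its centre; to be left alone
- tin: round flat grey tin, 76 mm across, 30 mm tall; origin under its centre; to be left alone
- hexbar: short six-sided dark steel bar lying flat, 16 mm across the flats, 90 mm long along its y axis; origin under its centre; to be left alone
- movement: watch movement in its wood and brass holder, 50 by 40 mm, 26 mm tall; origin under its centre; to be left alone
- driver: small black-handled screwdriver lying along its x axis, 130 mm long; origin near its middle; to be left alone
- tweezers: steel tweezers lying along their x axis, 116 mm long, 6 mm thick; origin at mid-length at bench level; to be left alone
Things that resemble listed ones, but are neither listed nor needed, are in the scene too. Several things have the shape of the bar; the one meant has the colours described above.

How it is judged:
On the way, in this order (a step that is already met when the one before it is completed fails the run):
1. the bar lies seated in the V groove (x of bar in the frame of vblock between -0.003 and 0.003 m and z of bar in the frame of vblock between 0.0165 and 0.0215 m and angle between the y axis of bar and the y axis of vblock, either way round below 0.05 rad and linear speed of bar below 0.02 m/s), for 0.2 s.
2. the bar, seated in the groove, touches the end stop (all of step 1 and y of bar in the frame of vblock between -0.008 and 0 m), for 0.2 s.
At the end, for the whole second after the job is handed in: The bar rests still in the V groove (axis within 3 mm of the groove's middle, within 2.5 mm of its seated height, within 0.05 rad of the groove's direction), with its end within 3 mm of the end stop (all of step 2); the robot touches nothing.
It fails at once if the bar is lifted (its centre more than 34 mm above the bench anywhere, or more than 24 mm before the ramp) (height (world z) of bar above 0.034 m or (height (world z) of bar above 0.024 m and x of bar in the frame of vblock below -0.075 m)).
It fails at once if the bar is tipped up on end (more than 0.25 rad from level) (angle between bar's own y axis and vertical below 1.32 rad).
It fails at once if another thing on the bench is moved more than 20 mm (distance of any of loupe, stub, tin, hexbar, movement, driver, tweezers from where it was at the start of the episode above 0.02 m).
It also fails if it takes over 48 s, if anything falls off the work surface, if the arm or the gripper's body presses on something with over 40 N, if the wrist force passes 120 N, or if a joint passes its speed limit or range.

## Working session

There is one attempt and no reset: what is moved stays moved. The work goes in short steps, Python scripts to look and compute and a tool call to move; the robot and the scene stay as the last step left them, time stands still between calls to the robot, and variables do not carry over. Pictures are saved under pics/ and viewed, at most 10 in all, crops included, and the job is handed in when it is done.

Besides the shell and the picture viewer there is one more tool, called after ">>>" in YAML: its name, and indented under it one key for each argument. move_arm: Moves the arm, as the interface text tells. Its arguments: {"type":"object","properties":{"moves":{"type":"array","items":{"type":"array","items":{"type":"array","items":{"type":"number"}}}}},"required":["moves"]}

```bash
mkdir -p pics; ls; cat > h.py <<'E'
import numpy as np, cv2
from scipy.spatial.transform import Rotation as R
from workcell import monitor, vision, job
def load(c): return c["camera_matrix"],c["k1"],np.array(c["eye"]),c["attitude"]
def rot(a):
    a=np.array(a); return a if a.shape==(3,3) else R.from_quat(a).as_matrix()
def pix2w(c,uv,z):
    K,k1,e,a=load(c); K=np.array(K)
    p=cv2.undistortPoints(np.array(uv,float).reshape(-1,1,2),K,np.array([k1,0,0,0.]),None,None,None).reshape(-1,2)
    d=np.c_[p[:,0],-p[:,1],-np.ones(len(p))]@rot(a).T
    return e+d*((z-e[2])/d[:,2])[:,None]
def w2pix(c,P):
    K,k1,e,a=load(c); q=(np.array(P,float).reshape(-1,3)-e)@rot(a)
    q=q*[1,-1,-1]
    return cv2.projectPoints(q,np.zeros(3),np.zeros(3),np.array(K),np.array([k1,0,0,0.]))[0].reshape(-1,2)
E
python3 - <<'E'
from h import *
for n in("top","side"):
    c=vision.camera(n); cv2.imwrite(f"pics/{n}0.png",c["color"][:,:,::-1])
    print(n,c["camera_matrix"],c["k1"],c["eye"],c["attitude"])
print(monitor.get_obs())
E
```

```text
pics
top [[361.87550698   0.         316.71022473]
 [  0.         361.87550698 197.00621108]
 [  0.           0.           1.        ]] -0.07480820331404624 [0.48527903 0.03510559 0.92898863] [-0.03907358  0.03682075  0.71231957 -0.69979877]
side [[479.12741484   0.         319.57299229]
 [  0.         479.12741484 198.50852458]
 [  0.           0.           1.        ]] 0.0012451525999984448 [ 0.28856926 -0.6718542   0.55796169] [ 0.46291799 -0.10113524 -0.16273286  0.8654459 ]
{'clock': 0.1, 'joint_pos': array([-1.29201941e+00,  2.41343746e-01,  3.86061557e-03,  1.33519968e+00,
        4.08563239e-06,  1.57079830e+00]), 'joint_vel': array([ 7.77783983e-06, -1.09497937e-03,  3.15320437e-03, -7.12312324e-04,
        4.19363659e-04, -1.25018522e-03]), 'tau': array([-7.32329609e-04, -3.73137510e+01,  2.53009862e+01,  1.07825841e-02,
       -3.60077775e-05, -5.85941578e-06]), 'eef_pos': array([ 0.13743575, -0.48015297,  0.23049956]), 'tool_rot': array([ 9.90300844e-01,  1.38936489e-01, -1.29029309e-04, -9.34375000e-04]), 'ft_force': array([ 0.4878229 ,  0.22835882, -0.52109672]), 'ft_torque': array([0.02064751, 0.04164643, 0.02069501]), 'grasp_force': 0.0, 'grip_width': 0.0852714873891579}
```

View pics/top0.png

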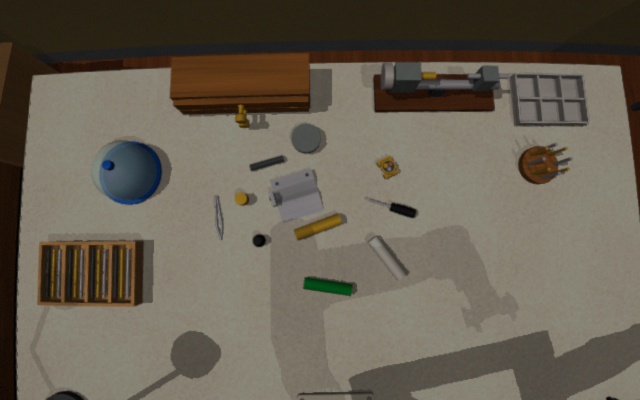

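View pics/side0.png

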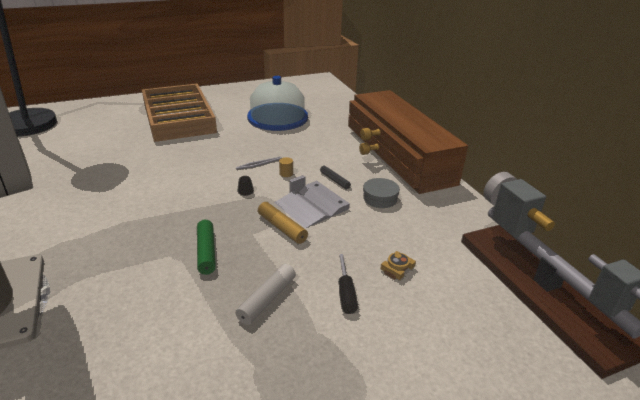

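The top view shows the yellow bar at (319,226), right in front of the V-block (298,197), whose end stop is on its left at (275,198). What could be taken for the bar: the green bar (328,287), the grey bar (388,257), and the brass stub (242,199), which is upright and short. I choose the brass bar at (319,226). Next, a close crop.

```bash
python3 - <<'E'
from h import *
t=cv2.imread("pics/top0.png"); s=cv2.imread("pics/side0.png")
a=cv2.resize(t[150:250,230:360],None,fx=6,fy=6,interpolation=cv2.INTER_CUBIC)
cv2.imwrite("pics/cropt.png",a)
b=cv2.resize(s[150:260,220:380],None,fx=5,fy=5,interpolation=cv2.INTER_CUBIC)
cv2.imwrite("pics/crops.png",b)
E
```

```text
(no output)
```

View pics/cropt.png

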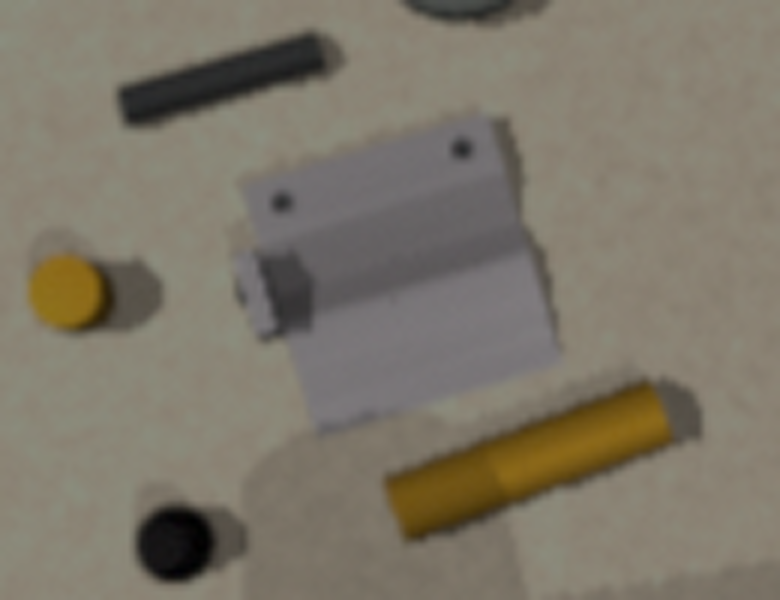

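View pics/crops.png

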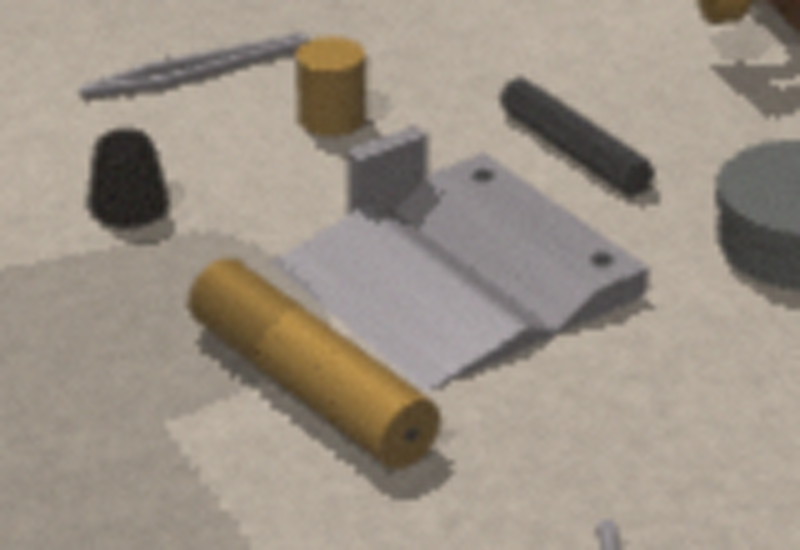

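The crops confirm it: the brass bar in the top crop runs (398,512) to (663,410), with the ramp's front edge at (320,432)-(558,353), the back edge at (243,185)-(488,115), and the stop at (260,295). Now I fit the poses of the block and the bar.

```bash
cat >> h.py <<'E'
from scipy.optimize import least_squares, minimize
def brass(img,box):
    hsv=cv2.cvtColor(img,cv2.COLOR_RGB2HSV)
    m=cv2.inRange(hsv,(12,110,40),(32,255,255)); o=np.zeros_like(m); u0,v0,u1,v1=box
    o[v0:v1,u0:u1]=m[v0:v1,u0:u1]
    n,l,st,_=cv2.connectedComponentsWithStats(o); k=1+np.argmax(st[1:,4]); return (l==k)
def barpts(x,y,z,yaw):
    a=np.linspace(0,2*np.pi,40); c=np.array([np.r_[.015*np.cos(a),.015*np.cos(a)],np.r_[0*a+.06,0*a-.06],np.r_[.015*np.sin(a),.015*np.sin(a)]]).T
    return c@R.from_euler('z',yaw).as_matrix().T+[x,y,z]
def fitbar(cams,masks,p0,z):
    S=4
    def cost(p):
        tot=0
        for c,m in zip(cams,masks):
            h=cv2.convexHull(w2pix(c,barpts(p[0],p[1],z,p[2])).astype(np.float32))
            big=np.zeros((1600,2560),np.uint8); cv2.fillConvexPoly(big,np.round((h+.5)*S*16-8).astype(np.int32),255,shift=4)
            f=cv2.resize(big,(640,400),interpolation=cv2.INTER_AREA)/255.
            tot+=np.abs(f-m).sum()
        return tot
    r=minimize(cost,p0,method='Nelder-Mead',options=dict(initial_simplex=[p0]+[[p0[0]+.01*(i==0),p0[1]+.01*(i==1),p0[2]+.1*(i==2)] for i in range(3)],xatol=1e-4,fatol=.1,maxiter=120))
    return r.x,r.fun
E
python3 - <<'E'
from h import *
ct,cs=vision.camera("top"),vision.camera("side")
cv=lambda p,o,k:(np.array(p,float)+.5)/k-.5+o
T=cv([(320,432),(558,353),(243,185),(488,115)],[230,150],6)
S=cv([(437,388),(648,268),(482,153)],[220,150],5)
B=np.array([(-64,55,0),(-64,-55,0),(48,55,14),(48,-55,14)])/1000
def W(p): return B@R.from_euler('z',p[2]).as_matrix().T+[p[0],p[1],0]
g=pix2w(ct,T,0.0); print(g)
def res(p,w=(1,1)):
    X=W(p); return np.r_[w[0]*(w2pix(ct,X)-T).ravel(),w[1]*(w2pix(cs,X[[1,3,2]])-S).ravel()]
p0=[*g.mean(0)[:2],.25]
for w in((1,1),(1,0),(0,1)):
    r=least_squares(res,p0,args=(w,)); print("block",r.x.round(4),np.degrees(r.x[2]).round(2),r.fun.round(1))
p=least_squares(res,p0).x
mt=brass(ct["color"],(285,205,350,250)); ms=brass(cs["color"],(245,190,320,250)); print(mt.sum(),ms.sum())
b0=pix2w(ct,[(319,226)],.015)[0]
for c,m in(([ct,cs],[mt,ms]),([ct],[mt]),([cs],[ms])):
    q,f=fitbar(c,m,[b0[0],b0[1],.3],.015); print("bar",q.round(4),np.degrees(q[2]).round(2),f)
    d=q[:2]-p[:2]; cc,ss=np.cos(p[2]),np.sin(p[2]); print("in block",(cc*d[0]+ss*d[1]).round(4),(-ss*d[0]+cc*d[1]).round(4))
for n,u in dict(stub=(242,199),loupe=(259,240),drv=(378,203),tin=(306,138)).items(): print(n,pix2w(ct,[u],.02)[0].round(3))
E
```

```text
[[0.52356119 0.12502962 0.        ]
 [0.555644   0.022596   0.        ]
 [0.63099527 0.15763826 0.        ]
 [0.65974788 0.05098574 0.        ]]
block [0.5999 0.0906 0.2907] 16.66 [ 0.   0.3  1.2  0.5 -0.5 -0.5 -0.4 -1.7 -1.3  0.8  0.2 -0.5 -0.  -0.1]
block [0.599  0.0908 0.2805] 16.07 [-0.3  0.5  1.   1.1 -0.4 -0.4 -0.2 -1.2 -0.   0.  -0.  -0.  -0.  -0. ]
block [0.6007 0.0907 0.3002] 17.2 [ 0.   0.   0.  -0.  -0.  -0.  -0.  -0.  -0.5  0.8  0.6 -0.8 -0.  -0.2]
540 775
bar [0.5097 0.0363 0.3317] 19.01 182.52549019607844
in block -0.102 -0.0262
bar [0.5093 0.0359 0.3404] 19.5 48.584313725490205
in block -0.1026 -0.0264
bar [0.5112 0.0376 0.3085] 17.68 109.01960784313725
in block -0.1002 -0.0254
stub [0.582 0.227 0.02 ]
loupe [0.478 0.183 0.02 ]
drv [ 0.565 -0.117  0.02 ]
tin [0.737 0.062 0.02 ]
```

>>> move_arm:
  moves:
    - [[0.032, 0.05, 0, 0, 100], [0.064, 0.1, 0, 0, 100], [0.097, 0.15, 0, 0, 100], [0.13, 0.2, 0, 0, 100], [0.162, 0.25, 0, 0.6, 100]]

```text
clock: 0.82
eef_pos: [0.3003, -0.2291, 0.2314]
tool_rot: [0.99, 0.144, 0.0, 0.0]
ft_force: [0.6, -0.2, 0.2]
grip_width: 0.0851
grasp_force: 0.0
```

>>> move_arm:
  moves:
    - [[0.032, 0.05, 0, 0, 100], [0.064, 0.1, 0, 0, 100], [0.097, 0.15, 0, 0, 100], [0.13, 0.2, 0, 0, 100], [0.164, 0.253, 0, 0, 100]]

```text
clock: 1.45
eef_pos: [0.4642, 0.0237, 0.2313]
tool_rot: [0.99, 0.144, 0.0, 0.0]
ft_force: [0.2, -0.6, -0.2]
grip_width: 0.0855
grasp_force: 0.0
```

>>> move_arm:
  moves:
    - [[0, 0, -0.05, 0, 100], [0, 0, -0.1, 0, 100], [0, 0, -0.15, 0, 100], [0, 0, -0.18, 0, 100], [0, 0, -0.18, 0, 100]]

```text
clock: 2.08
eef_pos: [0.4607, 0.0218, 0.0491]
tool_rot: [0.99, 0.144, -0.003, -0.0]
ft_force: [-0.0, 0.3, 1.2]
grip_width: 0.0856
grasp_force: 0.0
```

>>> move_arm:
  moves:
    - [[0, 0, -0.02, 0, 100], [0, 0, -0.035, 0, 100], [0, 0, -0.044, 0, 100], [0, 0, -0.05, 0, 100], [0, 0, -0.052, 0, 100]]

```text
clock: 2.7
eef_pos: [0.4638, 0.0219, -0.0004]
tool_rot: [0.99, 0.144, 0.0, 0.0]
ft_force: [-0.6, -1.1, -0.1]
grip_width: 0.0854
grasp_force: 0.0
```

```bash
python3 - <<'E'
from h import *
o=monitor.get_obs(); print(o["eef_pos"],o["ft_force"])
ct,cs=vision.camera("top"),vision.camera("side")
a=cv2.resize(ct["color"][150:270,250:380],(520,480),interpolation=cv2.INTER_CUBIC);b=cv2.resize(cs["color"][160:300,190:350],(640,560),interpolation=cv2.INTER_CUBIC)
cv2.imwrite("pics/s1.png",b[:,:,::-1]);cv2.imwrite("pics/t1.png",a[:,:,::-1])
E
```

```text
[ 4.63763618e-01  2.19391355e-02 -3.54805732e-04] [-0.61399997 -1.08344528 -0.0986539 ]
```

View pics/s1.png

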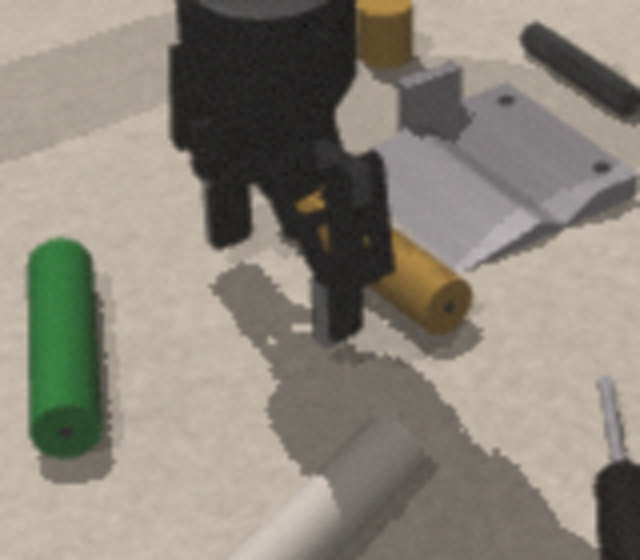

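The side view shows the fingers straddling just behind the brass bar, their tips clear of the bench and pointing down. I lower a little and begin the push.

>>> move_arm:
  moves:
    - [[0.004, 0.001, -0.003, 0, 100], [0.008, 0.0024, -0.0045, 0, 100], [0.012, 0.0036, -0.0045, 0, 100], [0.015, 0.0045, -0.0045, 0, 100], [0.0173, 0.0051, -0.0045, 0, 100]]

```text
clock: 3.42
eef_pos: [0.4809, 0.0271, -0.0052]
tool_rot: [0.99, 0.144, 0.0, -0.0]
ft_force: [0.2, 1.6, -0.5]
grip_width: 0.0856
grasp_force: 0.0
```

>>> move_arm:
  moves:
    - [[0.0029, 0.0009, 0, 0, 100], [0.0058, 0.0017, 0, 0, 100], [0.0086, 0.0026, 0, 0, 100], [0.0115, 0.0034, 0, 0, 100], [0.0144, 0.0043, 0, 0, 100]]

```text
clock: 4.05
eef_pos: [0.4952, 0.0313, -0.0052]
tool_rot: [0.99, 0.144, 0.0, 0.0]
ft_force: [-0.0, -0.2, 0.2]
grip_width: 0.085
grasp_force: 0.2
```

```bash
python3 - <<'E'
from h import *
o=monitor.get_obs(); print(o["eef_pos"],o["ft_force"])
ct,cs=vision.camera("top"),vision.camera("side")
a=cv2.resize(ct["color"][150:250,250:350],(400,400),interpolation=cv2.INTER_CUBIC);b=cv2.resize(cs["color"][170:270,250:350],(400,400),interpolation=cv2.INTER_CUBIC)
cv2.imwrite("pics/s2.png",np.hstack([a,b])[:,:,::-1])
E
```

```text
[ 0.49524927  0.03134075 -0.00518656] [-0.02088396 -0.19665958  0.22702853]
```

View pics/s2.png

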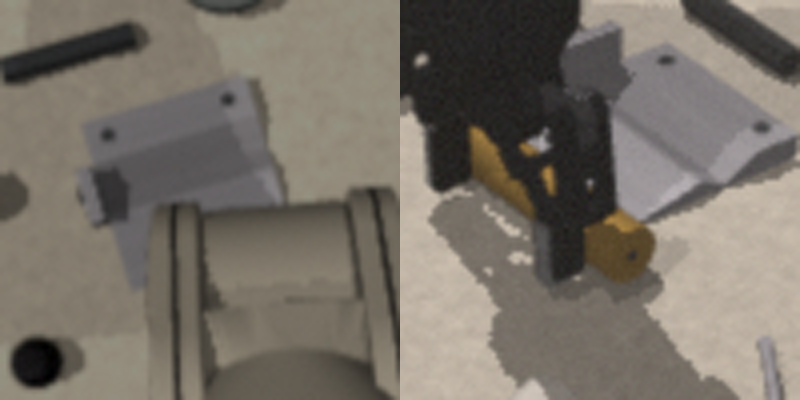

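The right half shows the fingers against the back of the bar, which is rolling level towards the ramp edge with its end at (630,255). The push continues.

>>> move_arm:
  moves:
    - [[0.0038, 0.0011, 0, 0, 100], [0.0077, 0.0023, 0, 0, 100], [0.0115, 0.0034, 0, 0, 100], [0.0153, 0.0045, 0, 0, 100], [0.0192, 0.0057, 0.0005, 0, 100]]

```text
clock: 4.78
eef_pos: [0.5145, 0.0371, -0.0047]
tool_rot: [0.99, 0.144, -0.0, 0.0]
ft_force: [-0.6, -0.3, 1.1]
grip_width: 0.0853
grasp_force: 0.2
```

>>> move_arm:
  moves:
    - [[0.0038, 0.0011, 0.0005, 0, 100], [0.0077, 0.0023, 0.001, 0, 100], [0.0115, 0.0034, 0.0016, 0, 100], [0.0153, 0.0045, 0.0022, 0, 100], [0.0192, 0.0057, 0.003, 0, 100]]

```text
clock: 5.4
eef_pos: [0.5313, 0.0422, -0.0021]
tool_rot: [0.99, 0.144, -0.002, 0.0]
ft_force: [-4.9, -2.1, 2.8]
grip_width: 0.0855
grasp_force: 2.7
```

>>> move_arm:
  moves:
    - [[0.0038, 0.0011, 0.0008, 0, 100], [0.0077, 0.0023, 0.0016, 0, 100], [0.0115, 0.0034, 0.0024, 0, 100], [0.0153, 0.0045, 0.0032, 0, 100], [0.0192, 0.0057, 0.004, 0, 100]]

```text
clock: 6.02
eef_pos: [0.5506, 0.0479, 0.0019]
tool_rot: [0.99, 0.144, -0.002, 0.0]
ft_force: [-5.5, -1.2, 2.8]
grip_width: 0.0853
grasp_force: 2.7
```

```bash
python3 - <<'E'
from h import *
o=monitor.get_obs(); print(o["eef_pos"],o["ft_force"])
d=o["eef_pos"][:2]-[.5995,.0907]; print(R.from_euler('z',-16.5,degrees=True).apply([*d,0]))
cs=vision.camera("side")
b=cv2.resize(cs["color"][160:260,250:370],(600,500),interpolation=cv2.INTER_CUBIC)
cv2.imwrite("pics/s3.png",b[:,:,::-1])
E
```

```text
[0.55056202 0.04786323 0.00185565] [-5.48089073 -1.15632926  2.84207625]
[-0.05908901 -0.02717361  0.        ]
```

View pics/s3.png

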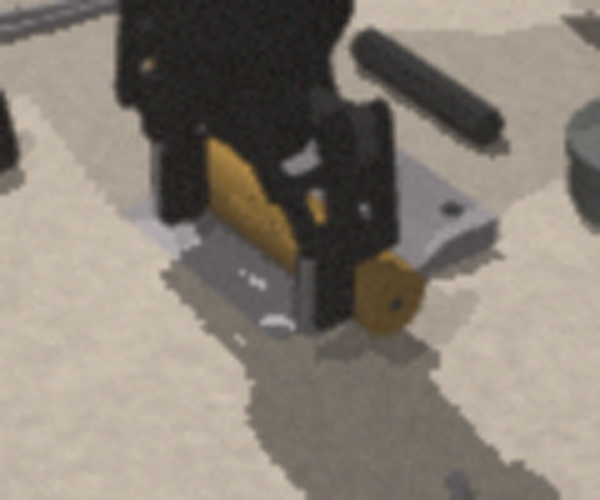

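The bar is on the ramp, square to the fingers, with its end at (395,300). I go on slowly over the lip.

>>> move_arm:
  moves:
    - [[0.0029, 0.0009, 0.0006, 0, 100], [0.0058, 0.0017, 0.0012, 0, 100], [0.0086, 0.0026, 0.0018, 0, 100], [0.0115, 0.0034, 0.0024, 0, 100], [0.0144, 0.0043, 0.003, 0, 100]]

```text
clock: 6.7
eef_pos: [0.5678, 0.0528, 0.0054]
tool_rot: [0.99, 0.144, 0.001, -0.0]
ft_force: [0.0, 0.8, -0.0]
grip_width: 0.0855
grasp_force: 0.0
```

>>> move_arm:
  moves:
    - [[0.0015, 0.0004, 0, 0, 100], [0.0029, 0.0009, 0, 0, 100], [0.0044, 0.0013, 0, 0, 100], [0.0058, 0.0017, 0, 0, 100], [0.0072, 0.0021, 0, 0, 100]]

```text
clock: 7.32
eef_pos: [0.5744, 0.0549, 0.0053]
tool_rot: [0.99, 0.144, 0.0, -0.0]
ft_force: [-0.1, 1.3, -0.5]
grip_width: 0.0855
grasp_force: 0.0
```

>>> move_arm:
  moves:
    - [[-0.01, -0.003, 0, 0, 100], [-0.02, -0.006, 0.01, 0, 100], [-0.02, -0.006, 0.04, 0, 100], [-0.02, -0.006, 0.08, 0, 100], [-0.02, -0.006, 0.11, 0, 100]]

```text
clock: 7.95
eef_pos: [0.5539, 0.0486, 0.1177]
tool_rot: [0.99, 0.144, 0.001, 0.0]
ft_force: [0.2, -0.5, 0.3]
grip_width: 0.0855
grasp_force: 0.0
```

>>> move_arm:
  moves:
    - [[0.0, -0.06, 0, 0, 0], [0.0, -0.11, 0, 0, 0], [0.0, -0.13, 0, 0, 0], [0.0, -0.13, 0, 0, 0], [0.0, -0.13, 0, 0, 0]]

```text
clock: 8.57
eef_pos: [0.554, -0.0801, 0.1154]
tool_rot: [0.989, 0.145, -0.0, -0.0]
ft_force: [-0.4, 0.6, 1.0]
grip_width: -0.0001
grasp_force: 0.0
```

```bash
cat > m.py <<'E'
from h import *
def go(name,y=-.026,sh=(250,150,360,250),st=(260,160,345,225)):
    o=monitor.get_obs(); print(o["eef_pos"].round(4),o["grip_width"])
    ct,cs=vision.camera("top"),vision.camera("side")
    P=np.array([.5995,.0907,np.radians(16.5)]); M=R.from_euler('z',P[2])
    p0=[*(M.apply([0,y,0])[:2]+P[:2]),P[2]]
    for c,b in((ct,st),(cs,sh)):
        m=brass(c["color"],b); q,f=fitbar([c],[m],p0,.0193)
        print(m.sum(),f,M.inv().apply([*(q[:2]-P[:2]),0]).round(4),np.degrees(q[2])-16.5)
    a=cv2.resize(ct["color"][150:250,250:350],(400,400),interpolation=cv2.INTER_CUBIC);b=cv2.resize(cs["color"][150:250,250:350],(400,400),interpolation=cv2.INTER_CUBIC)
    cv2.imwrite(f"pics/{name}.png",np.hstack([a,b])[:,:,::-1])
E
python3 -c "from m import *; go('p4')"
```

```text
[ 0.554  -0.0801  0.1154] -0.00013768861634654234
526 55.87843137254902 [-0.0023 -0.025   0.    ] -0.755809033635396
559 233.84705882352938 [-0.0003 -0.0249  0.    ] -2.6590584177223935
```

View pics/p4.png

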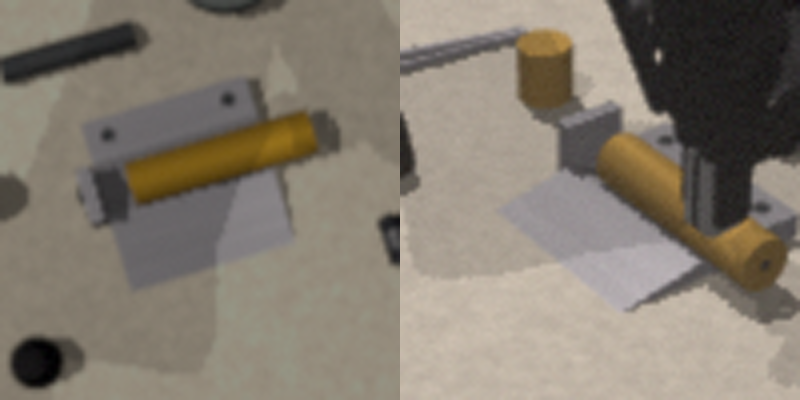

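The bar is seated in the groove, with its far end at about (315,130) in the left half and a gap left at the stop on the left. Both views fit y ≈ -25 mm, so it needs about 20 mm. The shut fingers go to the open end.

>>> move_arm:
  moves:
    - [[0.05, 0.03, 0, 0, 0], [0.08, 0.051, 0, 0, 0], [0.08, 0.051, -0.04, 0, 0], [0.08, 0.051, -0.08, 0, 0], [0.08, 0.051, -0.103, 0, 0]]

```text
clock: 9.3
eef_pos: [0.6326, -0.0283, 0.0095]
tool_rot: [0.989, 0.145, -0.002, -0.0]
ft_force: [0.3, 0.1, -0.1]
grip_width: -0.0002
grasp_force: 0.0
```

>>> move_arm:
  moves:
    - [[-0.001, 0.0038, 0, 0, 0], [-0.002, 0.0077, 0, 0, 0], [-0.0031, 0.0106, 0, 0, 0], [-0.0039, 0.0134, 0, 0, 0], [-0.0042, 0.0144, 0, 0, 0]]

```text
clock: 9.93
eef_pos: [0.6304, -0.0156, 0.0131]
tool_rot: [0.99, 0.144, 0.001, 0.0]
ft_force: [0.3, -0.4, 0.5]
grip_width: 0.0001
grasp_force: 0.0
```

```bash
python3 -c "from m import *; go('p5')"
```

```text
[ 0.6304 -0.0156  0.0131] 0.00013685597168674272
389 190.76470588235293 [-0.0017 -0.0207  0.    ] -0.6853555849918962
683 109.70588235294119 [ 0.0006 -0.0233  0.    ] -2.9444432145753385
```

View pics/p5.png

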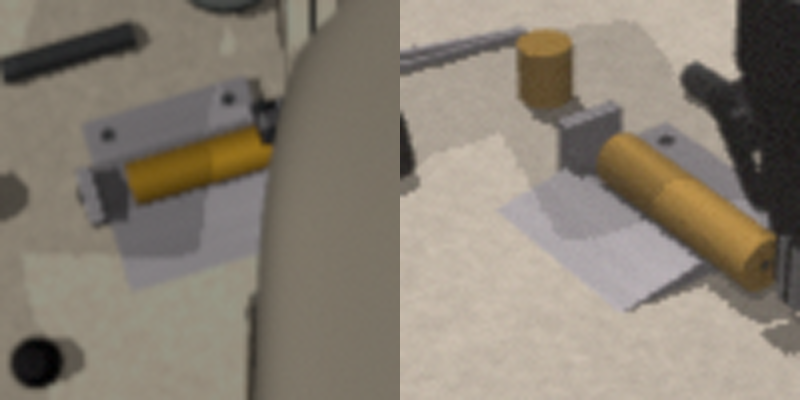

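The fingers stand at the bar's free end ((775,265) in the right half). Now I push slowly, watching the force.

>>> move_arm:
  moves:
    - [[-0.0006, 0.0019, 0, 0, 0], [-0.0011, 0.0038, 0, 0, 0], [-0.0017, 0.0058, 0, 0, 0], [-0.0022, 0.0077, 0, 0, 0], [-0.0028, 0.0096, 0, 0, 0]]

```text
clock: 10.65
eef_pos: [0.6272, -0.0061, 0.0123]
tool_rot: [0.99, 0.144, -0.0, -0.0]
ft_force: [0.6, -0.8, 0.6]
grip_width: 0.0002
grasp_force: 0.0
```

>>> move_arm:
  moves:
    - [[-0.0006, 0.0019, 0, 0, 0], [-0.0011, 0.0038, 0, 0, 0], [-0.0017, 0.0058, 0, 0, 0], [-0.0022, 0.0077, 0, 0, 0], [-0.0028, 0.0096, 0, 0, 0]]

```text
clock: 11.28
eef_pos: [0.6245, 0.0033, 0.0124]
tool_rot: [0.99, 0.144, 0.0, 0.0]
ft_force: [0.6, -2.5, -0.4]
grip_width: 0.0007
grasp_force: 1.5
```

```bash
python3 -c "from m import *; go('p6')"
```

```text
[0.6245 0.0033 0.0124] 0.000694627206905401
297 281.878431372549 [-0.0012 -0.0115  0.    ] 0.7722146140901387
628 143.76862745098038 [ 0.0007 -0.0116  0.    ] -3.689340538720698
```

>>> move_arm:
  moves:
    - [[-0.0003, 0.001, 0, 0, 0], [-0.0006, 0.0019, 0, 0, 0], [-0.0008, 0.0029, 0, 0, 0], [-0.0011, 0.0038, 0, 0, 0], [-0.0014, 0.0048, 0, 0, 0]]

```text
clock: 12.0
eef_pos: [0.6231, 0.0082, 0.0123]
tool_rot: [0.99, 0.144, 0.0, 0.0]
ft_force: [0.7, -2.5, 0.4]
grip_width: -0.0
grasp_force: 1.5
```

>>> move_arm:
  moves:
    - [[-0.0003, 0.001, 0, 0, 0], [-0.0006, 0.0019, 0, 0, 0], [-0.0008, 0.0029, 0, 0, 0]]

```text
clock: 12.38
eef_pos: [0.6223, 0.0112, 0.0123]
tool_rot: [0.99, 0.144, 0.0, 0.0]
ft_force: [1.1, -3.3, -0.0]
grip_width: -0.0006
grasp_force: 1.6
```

```bash
python3 -c "from m import *; go('p7',-.01)"
```

```text
[0.6223 0.0112 0.0123] -0.0005970344902549289
271 309.0705882352941 [-0.0008  0.001   0.    ] 0.6951593850825155
615 148.77254901960782 [ 0.0008 -0.0035  0.    ] -3.6159263300630737
```

>>> move_arm:
  moves:
    - [[-0.0003, 0.001, 0, 0, 0], [-0.0006, 0.0019, 0, 0, 0]]

```text
clock: 12.72
eef_pos: [0.6217, 0.013, 0.0123]
tool_rot: [0.99, 0.144, 0.0, 0.0]
ft_force: [1.5, -3.3, 0.5]
grip_width: -0.0003
grasp_force: 1.6
```

>>> move_arm:
  moves:
    - [[-0.0003, 0.001, 0, 0, 0]]

```text
clock: 12.85
eef_pos: [0.6214, 0.0141, 0.0123]
tool_rot: [0.99, 0.144, 0.0, 0.0]
ft_force: [0.4, -2.6, 0.7]
grip_width: 0.0001
grasp_force: 1.6
```

>>> move_arm:
  moves:
    - [[-0.0003, 0.001, 0, 0, 0]]

```text
clock: 12.98
eef_pos: [0.6211, 0.015, 0.0123]
tool_rot: [0.99, 0.144, 0.0, 0.0]
ft_force: [2.3, -5.3, -0.4]
grip_width: 0.0004
grasp_force: 2.8
```

>>> move_arm:
  moves:
    - [[-0.0002, 0.0007, 0, 0, 0]]

```text
clock: 13.1
eef_pos: [0.6212, 0.015, 0.0124]
tool_rot: [0.99, 0.144, 0.0, 0.001]
ft_force: [1.7, -6.3, -1.1]
grip_width: -0.0
grasp_force: 3.1
```

>>> move_arm:
  moves:
    - [[0, 0, 0, 0, 0], [0, 0, 0, 0, 0]]

```text
clock: 13.35
eef_pos: [0.6211, 0.015, 0.0123]
tool_rot: [0.99, 0.144, 0.0, 0.001]
ft_force: [2.2, -4.8, -0.7]
grip_width: -0.0
grasp_force: 2.6
```

>>> move_arm:
  moves:
    - [[-0.0003, 0.001, 0, 0, 0], [-0.0003, 0.001, 0, 0, 0]]

```text
clock: 13.6
eef_pos: [0.6211, 0.015, 0.0124]
tool_rot: [0.99, 0.144, 0.0, 0.002]
ft_force: [2.4, -6.8, -0.5]
grip_width: 0.0001
grasp_force: 3.8
```

The TCP has stalled while the force rises, so the bar is against the stop. I back off along the bar, rise and look.

>>> move_arm:
  moves:
    - [[0.001, -0.004, 0, 0, 0], [0.004, -0.014, 0, 0, 0], [0.009, -0.03, 0, 0, 0], [0.009, -0.03, 0.03, 0, 0], [0.009, -0.03, 0.08, 0, 0]]

```text
clock: 14.22
eef_pos: [0.6278, -0.0143, 0.0906]
tool_rot: [0.99, 0.144, -0.003, -0.001]
ft_force: [0.5, -0.8, 0.6]
grip_width: -0.0003
grasp_force: 0.0
```

>>> move_arm:
  moves:
    - [[0, -0.05, 0.02, 0, 0], [-0.03, -0.1, 0.05, 0, 0], [-0.06, -0.15, 0.05, 0, 0], [-0.06, -0.18, 0.05, 0, 0], [-0.06, -0.18, 0.05, 0, 0]]

```text
clock: 14.85
eef_pos: [0.569, -0.1964, 0.1426]
tool_rot: [0.99, 0.142, 0.0, 0.0]
ft_force: [0.2, 0.5, 0.0]
grip_width: -0.0
grasp_force: 0.0
```

```bash
python3 -c "from m import *; go('p8',-.005)"
```

```text
[ 0.569  -0.1964  0.1426] -1.639526681342963e-05
527 56.21176470588236 [-0.0023 -0.0048  0.    ] -1.1471180404903762
673 87.46666666666667 [ 0.0005 -0.0047  0.    ] -2.7287451458806284
```

View pics/p8.png

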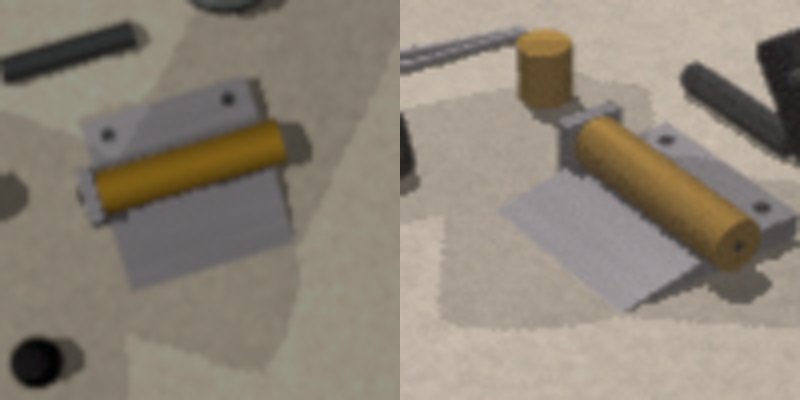

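The bar lies in the groove with its left end against the stop ((100,190) left, (585,140) right). Both views fit y ≈ -5 mm, and nothing nearby has moved.

```bash
python3 -c "from h import *; print(job.job_done())"
```

```text
the job is handed in; nothing more can be done
None
```

The brass bar is seated in the V groove with its end against the stop (fitted from both cameras at about y = -5 mm), the arm is clear, and the job is handed in at about 15 s; the hand-in returned no verdict.

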